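Gauge two sleeves, then hold the enabling key half down

TASK

Only one of the two aluminium sleeves goes over the upright gauge pin: slide that one down the pin until it sits on the block, put the other in the shallow black tray, and let go of both. Then, with the fingertips, press the spring-loaded round black key on the grey box half-way down its 20 mm travel (its cap is then level with the top of the small post beside it), never down to its stop, and finish while still holding it there. Leave everything else on the bench where it is.

Things in the scene. Friction and masses are not known exactly. Their poses are not given: they have to be found in the camera images.
- sleeve_wide: Plain aluminium sleeve, 40 mm outside diameter, 36 mm high, bore 24 mm right through; it fits the 21 mm gauge pin. Stands on end on the bench at the start. Origin: centre of its underside, z up its axis. About 75 g.
- sleeve_narrow: Aluminium sleeve of the same 40 mm outside diameter and 36 mm height, but with a bore of only 14 mm: it does not go on the pin. Stands on end at the start. Origin: centre of its underside, z up its axis. About 100 g.
- gauge: Fixed gauge: dark steel block 70 x 70 x 18 mm with an upright round pin, 21 mm diameter, in its middle. Origin: centre of the block's underside, on the bench. Its yaw does not matter.
- gauge_seat (a point): Foot of the gauge pin: on the pin's axis, at the top face of the block (18 mm above the bench), where the sleeve must sit.
- gauge_tip (a point): Top of the gauge pin, on its axis, 34 mm above the block's top face (52 mm above the bench). The pin's last 8 mm taper to 16 mm diameter.
- tray: Fixed shallow open black tray, 140 x 140 mm outside, 22 mm high, walls and floor 4 mm thick, the inside 132 mm square. Origin: centre of its underside; x and y along its sides.
- tray_in (a point): Centre of the tray's inner floor, axes as the tray's.
- key_base: Fixed grey box of the enabling key, 90 x 90 x 36 mm, with the round black key in its middle. A steel post, 10 mm diameter, stands 37 mm from the middle along the box's +x; its top is 65 mm above the bench, level with the cap's top when the key is half-way down. Origin: centre of the underside.
- key_top (a point): Centre of the flat top of the key's black cap (44 mm diameter). 75 mm above the bench when not pressed; moves down with the key.
- key (a joint): Travel of the key in m: 0 released, grows as it is pressed straight down, 0.020 at its stop. Half-way is 0.010. A spring returns it: about 3.2 N to start it, 7.2 N half-way, 11.2 N at the stop.
- battery: Bystander, to be left alone: 9 V block battery lying flat, 27 x 46 x 17 mm. Origin: under its middle, on the bench.
- screwdriver: Bystander, to be left alone: screwdriver with black handle, 130 mm long, lying along its x. Origin: under its middle, on the bench.
- standoff_bar: Bystander, to be left alone: aluminium bar, 120 (along its x) x 12 x 12 mm, lying. Origin: under its middle, on the bench.
- solder_spool: Bystander, to be left alone: red solder spool standing up, 58 mm across, 42 mm high. Origin: under its middle, on the bench.
- multimeter: Bystander, to be left alone: red hand multimeter lying on its back, 150 (x) x 74 x 34 mm. Origin: under its middle, on the bench.
- pliers: Bystander, to be left alone: red-handled pliers lying flat, about 135 mm long (x), 12 mm high. Origin: under its middle, on the bench.
- perfboard: Bystander, to be left alone: brown prototyping board lying flat, 100 x 70 x 5 mm with small parts on it, 13 mm high over all. Origin: under its middle, on the bench.
Not all that is in view belongs to the job. What is shaped like the sleeve_wide but pink is not meant.

How it is judged (in metres and radians):
On the way, in this order (a step that is already met when the one before it is completed fails the run):
1. the wide-bored sleeve sits on the gauge block over the pin and the narrow-bored one lies or stands in the tray, both let go (z of sleeve_wide in the frame of gauge_seat between -0.003 and 0.003 m and horizontal distance between sleeve_wide and gauge_seat below 0.004 m and angle between sleeve_wide's own z axis and vertical below 0.07 rad and x of sleeve_narrow in the frame of tray_in between -0.062 and 0.062 m and y of sleeve_narrow in the frame of tray_in between -0.062 and 0.062 m and z of sleeve_narrow in the frame of tray_in between -0.004 and 0.024 m and contact force between sleeve_narrow and tray above 0.3 N and contact force between the fingers and sleeve_wide below 0.1 N and contact force between the fingers and sleeve_narrow below 0.1 N and linear speed of each of sleeve_wide, sleeve_narrow below 0.02 m/s), for 0.2 s.
2. after that the key is held half-way down by the fingers (value of joint key between 0.006 and 0.014 m and velocity of joint key between -0.01 and 0.01 m/s and contact force between the fingers and key_base above 3 N), for 0.5 s.
At the end, for the whole second after the job is handed in: The wide-bored sleeve sits on the gauge block within 3 mm, upright (within 4 degrees) and within 4 mm of the pin's axis; the narrow-bored one rests inside the tray; neither is touched by the fingers. The fingers hold the key still, 6 to 14 mm down, pressing it with more than 3 N (all of step 1 and all of step 2); the arm keeps its last pose, push and grip.
It fails at once if the key is pressed to its stop (more than 18.5 mm) (value of joint key above 0.0185 m).
It fails at once if a bystander is moved more than 30 mm (distance of any of battery, screwdriver, standoff_bar, solder_spool, multimeter, pliers, perfboard from where it was at the start of the episode above 0.03 m).
It also fails if it takes over 62 s, if anything falls off the work surface, if the arm or the gripper's body presses on something with over 40 N, if the wrist force passes 120 N, or if a joint passes its speed limit or range.

ROBOT

A 7-joint arm with a two-finger parallel gripper is mounted at the origin on the work surface. World frame = base frame: x ahead of the robot, y to its left, z up, the work surface at z = 0. Lengths are in mm, angles in rad, forces in N, time in s.
With the tool pointing down it reaches from about 350 to 900 mm from the base axis. Payload 7.2 kg.
Tool frame: the origin (TCP) lies on the centre line of the jaws, within the pads' length; the fingertips stand 17 mm ahead of it and the grasp point (between the pads) lies 2 mm behind it; z points along the fingers, y is the line along which they close (so a half turn about z gives the same grasp; the last joint's range is limited). The gripper opens to 88 mm and grips with 3 to 60 N. Pads are 20 mm wide; open, the fingers measure 115 mm over their backs; the gripper's body (75 mm by 178 mm) begins 61 mm behind the grasp point.
Start: joints at [-1.237, 0.411, -0.013, 1.596, 0.006, 1.134, -0.082], TCP at [244.432, 575.223, 239.653] pointing down, gripper open.
Joint ranges: [-2.95, 2.95], [-0.29, 1.99], [-1.47, 1.44], [0.14, 2.54], [-1.03, 4.17], [0.13, 1.85], [-2.86, 2.86]. Speed limits (rad/s): [2.39, 2.39, 3.01, 3.01, 3.14, 3.14, 3.14].

INTERFACE

Orientations are given as a unit quaternion [x, y, z, w].
In Python, from workcell import bot gives the robot as it stands.
- The arm moves only by the shell command python3 -m jog 'ROWS'. ROWS is JSON, a list of rows, each a list of 3 entries, a list of its own where there are three numbers: the shift along the world's x, y, z in m, then the turn, a rotation vector about the world's x, y, z in degrees, then the closure, from 0 (fully open) to 1 (shut). In form: [[[x, y, z], [rx, ry, rz], gripper], ...]. A call has 1 to 8 rows; each row is the pose to reach, as a shift and turn from the pose commanded when the call began; what a row does not reach only later rows make up. A row lasts 1/8 s, in which the tool goes at most 62.5 mm and 10.7 degrees, less where a joint would pass 70% of its speed; a pose out of reach is approached as far as the arm can. A call with a gripper value outside its range is refused whole. The fingers move at their own pace and stop on an object; the grip force is fixed at half the most. Time passes only in rows, so rows that repeat a pose let the fingers close. It gives the time, the measured TCP pose, the force, the opening and the grip force at its end, in the units of the state.
- bot.get_state(): the state, without advancing time (a new reading comes with each control period).
- bot.capture(name): name is "side" or "top"; returns (picture, depth): 384x512x3 uint8, red, green, blue; 384x512 float32, mm along the optical axis (not along the pixel's ray), 0 where there is no reading.
- bot.camera_info(name): a dict with "fx", "fy", "cx", "cy" (pixels), "k1" (the pictures are not rectified: a ray, as slopes to the right and down, at radius r is drawn at 1 + k1 r^2 times it, then the intrinsics apply), "extrinsics" (4x4, takes a point from camera to world coordinates). Camera axes: x right, y down, z forward; pixel columns grow to the right and rows downward; lengths in mm; the calibration is good to about 2 mm. A picture is of the moment at which its call begins. camera_info takes no time and is no camera call.
- bot.sign_off(): hands the job in; it is judged then, once.
The state is a dict: "time_s": time; "joints": joint angles; "dq": joint speeds; "joint_torque": joint torques, N m; "tool_pos": TCP position; "tool_rot": TCP orientation; "contact_force": force on the tool from outside, world axes, zero at the start; "ft_torque": the same for the moment, N m; "grip_width": opening from 0.0 (shut) to 1.0 (fully open); "gripper_force": force on a finger pad.
Only numpy, scipy, OpenCV 4.12 (cv2) and the standard library are available. Lean on these libraries where they do the work, as an engineer would, in place of code of your own. Each camera call takes 0.05 s, during which the arm holds its last target. There are 200 camera calls.

## Working session

There is one attempt and no reset: what is moved stays moved. The work goes in short steps, Python scripts to look and compute and a shell command to move; the robot and the scene stay as the last step left them, time stands still between calls to the robot, and variables do not carry over. Pictures are saved under pics/ and viewed, at most 10 in all, crops included, and the job is handed in when it is done.

```bash
mkdir -p pics; cat > h.py <<'E'
import numpy as np, cv2
from workcell import bot
def cap(n):
    p,d=bot.capture(n); return np.array(p),np.array(d)
def rays(n,uv):
    c=bot.camera_info(n); uv=np.atleast_2d(np.array(uv,float))
    K=np.array([[c['fx'],0,c['cx']],[0,c['fy'],c['cy']],[0,0,1.]])
    s=cv2.undistortPoints(uv[:,None,:],K,np.array([c['k1'],0,0,0.]))[:,0]
    E=np.array(c['extrinsics']); return E[:3,3],np.c_[s,np.ones(len(s))]@E[:3,:3].T
def onz(n,uv,z):
    o,r=rays(n,uv); return o+r*((z-o[2])/r[:,2])[:,None]
def cloud(n,d):
    v,u=np.mgrid[:d.shape[0],:d.shape[1]]
    o,r=rays(n,np.c_[u.ravel(),v.ravel()]); P=(o+r*d.reshape(-1,1)).reshape(*d.shape,3); P[d==0]=np.nan; return P
def save(f,p,s=1):
    cv2.imwrite(f,cv2.resize(p[...,::-1],None,fx=s,fy=s,interpolation=cv2.INTER_CUBIC))
E
python3 - <<'E'
from h import *
for n in('top','side'):
    p,d=cap(n); save(f'pics/{n}0.png',p,1.5); np.savez(f'{n}0.npz',p=p,d=d); print(n,bot.camera_info(n))
print(bot.get_state())
E
```

```text
top {'fx': 349.8664838309175, 'fy': 349.8664838309175, 'cx': 250.9004914542371, 'cy': 188.08714241680957, 'k1': -0.0793243763542807, 'extrinsics': array([[ 1.60342346e-02, -9.85016688e-01,  1.71712051e-01,
         4.22198140e+02],
       [-9.99683793e-01, -1.91200604e-02, -1.63320754e-02,
        -2.92025384e+00],
       [ 1.93705116e-02, -1.71395882e-01, -9.85011794e-01,
         1.05999702e+03],
       [ 0.00000000e+00,  0.00000000e+00,  0.00000000e+00,
         1.00000000e+00]])}
side {'fx': 404.55907949856874, 'fy': 404.55907949856874, 'cx': 256.5536417212229, 'cy': 188.53071065126687, 'k1': -0.09767738008764126, 'extrinsics': array([[-9.90136257e-01, -1.17284337e-01,  7.66457826e-02,
         5.12388101e+02],
       [-1.39302494e-01,  7.65511777e-01, -6.28161233e-01,
         5.71105518e+02],
       [ 1.50002244e-02, -6.32642161e-01, -7.74298966e-01,
         7.92145868e+02],
       [ 0.00000000e+00,  0.00000000e+00,  0.00000000e+00,
         1.00000000e+00]])}
{'time_s': 0.1, 'joints': array([-1.23719048,  0.41178485, -0.01271178,  1.59693383,  0.00561572,
        1.13430612, -0.08222086]), 'dq': array([ 0.00099969, -0.00184245, -0.00055021, -0.0020617 , -0.00100512,
       -0.00182449,  0.00102808]), 'joint_torque': array([ 3.43854023e-03, -5.89100254e+01,  6.44171052e-01, -2.91709828e+01,
       -5.38293610e-02,  1.45224007e-02,  5.69238318e-05]), 'tool_pos': array([244.2990708 , 574.81969614, 238.92586811]), 'tool_rot': array([ 1.99549402e-01,  9.79887518e-01, -6.93203825e-04, -8.35877798e-05]), 'contact_force': array([ 0.23102185, -0.12769427,  0.37657673]), 'ft_torque': array([-0.03144231, -0.0129231 , -0.03239447]), 'gripper_force': 0.0, 'grip_width': 0.9975129412971591}
```

View pics/top0.png

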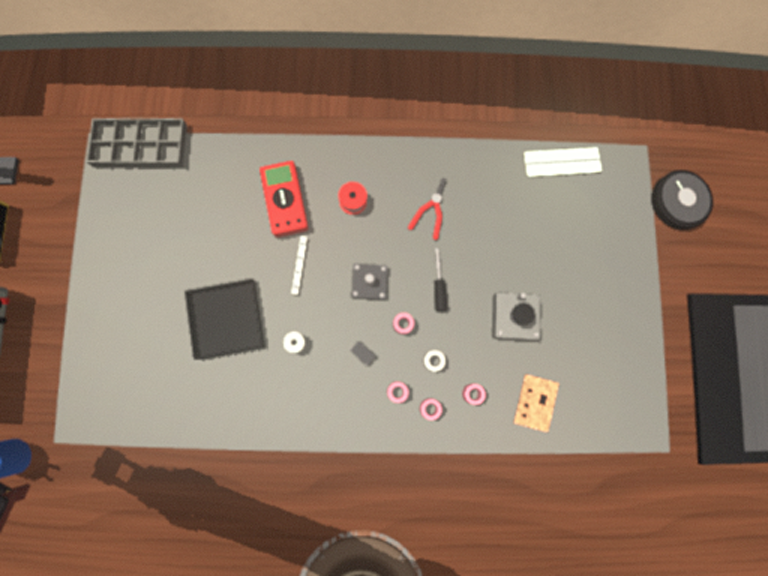

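View pics/side0.png

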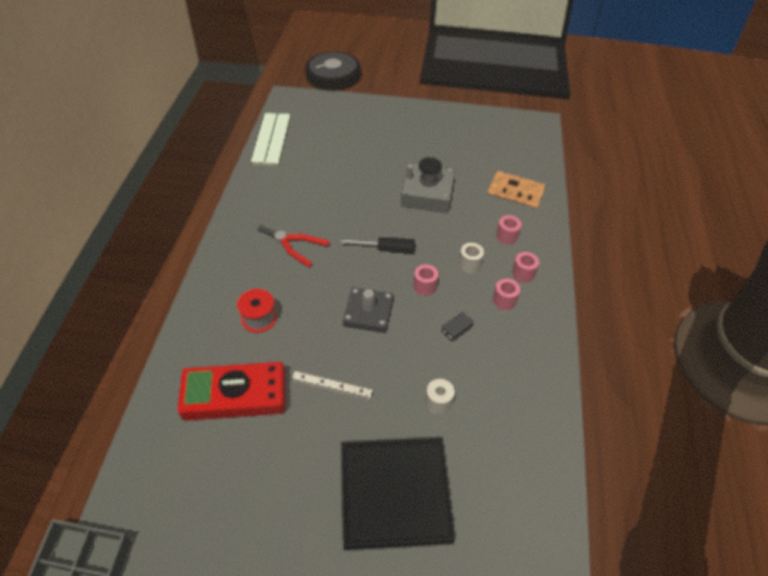

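The top view shows two white sleeves, at about (294,342) and (435,361) in the 1.5x picture. The first has a small bore, so it is the narrow one. The second has a large bore, so it is the wide one. The four pink rings are decoys. The gauge is at (370,281), the tray at (226,319), the key box at (518,316) with its cap at (522,315), and its post at (523,296). I'll measure these and make one enlarged crop to confirm.

```bash
python3 - <<'E'
from h import *
out=[]
for n,S in (('top',{'narrow':(196,228),'wide':(290,240)}),('side',{'narrow':(293,264),'wide':(315,171)})):
    z=np.load(n+'0.npz');p,d=z['p'],z['d'];P=cloud(n,d)
    hsv=cv2.cvtColor(p,cv2.COLOR_RGB2HSV)
    for k,(u,v) in S.items():
        c=p[v-18:v+18,u-18:u+18]; out.append(cv2.resize(c,(300,300),interpolation=cv2.INTER_CUBIC))
        Q=P[v-16:v+16,u-16:u+16].reshape(-1,3); uu=Q[(abs(Q[:,2]-36)<5)]
        # top-face mask: by depth height
        m=(abs(P[...,2]-36)<6); w=np.zeros_like(m); w[v-16:v+16,u-16:u+16]=1; m&=w
        vs,us=np.nonzero(m); ctr,r=cv2.minEnclosingCircle(np.c_[us,vs].astype(np.float32))
        print(n,k,'depth top pts',len(uu),uu.min(0).round(),uu.max(0).round(),((uu.min(0)+uu.max(0))/2).round(1),'circ',ctr,r)
        # colour: bright rim
        g=hsv[v-16:v+16,u-16:u+16]; b=((g[...,2]>165)&(g[...,1]<60)).astype(np.uint8)
        cs,h=cv2.findContours(b,cv2.RETR_CCOMP,cv2.CHAIN_APPROX_NONE)
        for cc,hh in zip(cs,h[0]):
            if len(cc)>5:
                e=cv2.fitEllipse(cc); q=(e[0][0]+u-16,e[0][1]+v-16); print('   ','hole' if hh[3]>=0 else 'outer',np.round(q,1),np.round(e[1],1),onz(n,q,36).round(1))
    for nm,bx,zz in (('gauge',dict(top=(225,165,270,210),side=(222,182,270,222))[n],(14,22)),('pin',dict(top=(225,165,270,210),side=(222,182,270,222))[n],(46,56)),('keycap',dict(top=(325,190,366,232),side=(262,98,308,145))[n],(70,80)),('keybox',dict(top=(325,190,366,232),side=(262,98,308,145))[n],(32,40)),('post',dict(top=(325,190,366,232),side=(262,98,308,145))[n],(58,68)),('trayrim',dict(top=(118,180,184,246),side=(220,285,308,372))[n],(18,26)),('trayfloor',dict(top=(118,180,184,246),side=(220,285,308,372))[n],(1,8))):
        Q=P[bx[1]:bx[3],bx[0]:bx[2]].reshape(-1,3); q=Q[(Q[:,2]>zz[0])&(Q[:,2]<zz[1])]
        if len(q)>3:
            r=cv2.minAreaRect(q[:,:2].astype(np.float32)); print(n,nm,len(q),'medz',np.median(q[:,2]).round(1),'mean',q.mean(0).round(1),'rect',np.round(r[0],1),np.round(r[1],1),round(r[2],1))
cv2.imwrite('pics/crops.png',np.vstack([np.hstack(out[:2]),np.hstack(out[2:])])[...,::-1])
E
```

```text
top narrow depth top pts 122 [462. 121.  32.] [500. 157.  41.] [481.1 138.6  36.5] circ (195.78125, 227.4375) 6.726113796234131
    outer [195.5 227.5] [36.7 36.7] [[481.  139.7  36. ]]
    hole [195.3 228. ] [3.9 4.1] [[479.5 140.3  36. ]]
    hole [203.4 230.6] [10.4 16.3] [[472.5 116.2  36. ]]
top wide depth top pts 94 [ 432. -151.   33.] [ 470. -115.   41.] [ 451.  -133.2   37. ] circ (289.18182373046875, 239.59091186523438) 6.837196350097656
    outer [289.5 239.5] [36.7 36.7] [[ 451.  -134.7   36. ]]
    hole [289.1 239.7] [6.5 7.7] [[ 450.4 -133.5   36. ]]
    hole [295.5 243.3] [ 8.7 14.2] [[ 440.3 -152.3   36. ]]
top gauge 459 medz 18.3 mean [605.   -3.7  18.2] rect [605.3  -3.6] [69.8 70. ] 87.0
top pin 33 medz 50.9 mean [605.2  -3.9  51.4] rect [605.5  -3.7] [15.2 14.7] 1.1
top keycap 178 medz 75.7 mean [ 539.9 -301.2   75.7] rect [ 539.1 -300.7] [41.4 40.4] 87.9
top keybox 640 medz 36.6 mean [ 536.7 -296.6   36.5] rect [ 539.2 -301.3] [91.7 87.2] 87.7
top post 7 medz 65.3 mean [ 575.7 -302.7   64.9] rect [ 576.3 -303.5] [ 5.4 10.1] 19.3
top trayrim 273 medz 22.0 mean [523
[... 575 characters left out ...]
.8 -134.2   36. ]]
    hole [314.2 167. ] [ 7.8 10. ] [[ 452.4 -134.4   36. ]]
side gauge 578 medz 17.2 mean [608.7  -1.1  17.2] rect [609.4  -5.3] [70.6 70.3] 87.8
side pin 45 medz 50.3 mean [608.6  -4.   50.5] rect [609.1  -4.4] [16.3 15.6] 48.3
side keycap 149 medz 74.6 mean [ 541.  -300.4   74.4] rect [ 541.3 -302.7] [41.4 46.7] 5.4
side keybox 532 medz 35.7 mean [ 539.  -291.5   35.7] rect [ 541.7 -300.4] [93.1 90.2] 87.5
side post 13 medz 63.5 mean [ 571.7 -300.1   63.6] rect [ 563.4 -295.8] [10.1 40.7] 62.0
side trayrim 588 medz 20.5 mean [526.5 287.9  20.5] rect [528.  283.5] [141.7 142.5] 11.3
side trayfloor 4192 medz 2.9 mean [528.9 282.3   3. ] rect [526.3 276.9] [184.2 177.3] 8.5
```

View pics/crops.png

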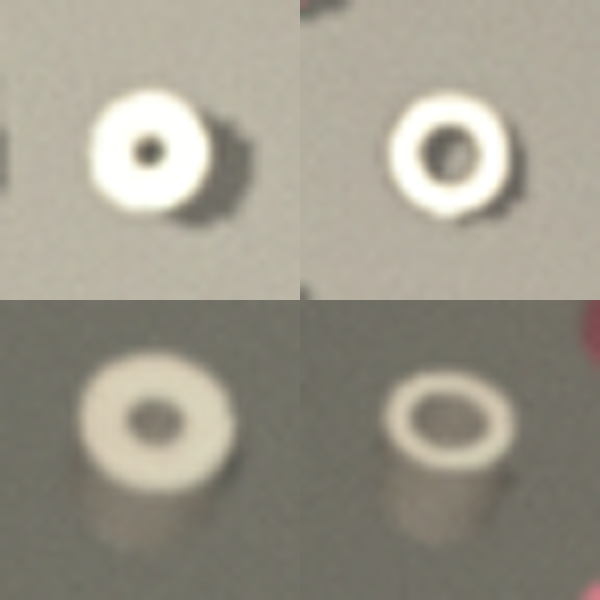

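Confirmed: the left crop, top pixel (196,228), has the small bore and is sleeve_narrow at (482,139.5). The right crop, (289,240), has the wide bore and is sleeve_wide at (451.3,-134.3). The pink ones are excluded by colour. The other positions all match the given heights and sizes:
- **Gauge:** (607,-4)
- **Tray:** (526,284)
- **Key:** (540,-301)

I'll take the narrow sleeve first.

```bash
python3 -m jog '[[[0.2376,-0.4357,-0.11],[0,0,0],0.3],[[0.2376,-0.4357,-0.11],[0,0,0],0.3],[[0.2376,-0.4357,-0.11],[0,0,0],0.3],[[0.2376,-0.4357,-0.11],[0,0,0],0.3],[[0.2376,-0.4357,-0.11],[0,0,0],0.3],[[0.2376,-0.4357,-0.11],[0,0,0],0.3],[[0.2376,-0.4357,-0.11],[0,0,0],0.3],[[0.2376,-0.4357,-0.11],[0,0,0],0.3]]'; python3 -m jog '[[[0,0,0],[0,0,0],0.3],[[0,0,0],[0,0,0],0.3],[[0,0,0],[0,0,0],0.3],[[0,0,0],[0,0,0],0.3]]'
python3 - <<'E'
from h import *
print(bot.get_state()['tool_pos'])
p,d=cap('side'); save('pics/s1.png',p[150:350,150:400],3)
E
```

```text
time_s: 1.1
tool_pos: [478.8, 144.9, 131.1]
tool_rot: [0.199, 0.98, 0.0, 0.0]
contact_force: [1.7, 1.3, 0.4]
grip_width: 0.698
gripper_force: 0.0
time_s: 1.6
tool_pos: [477.7, 148.1, 131.7]
tool_rot: [0.198, 0.98, 0.0, 0.0]
contact_force: [0.4, 0.1, -0.1]
grip_width: 0.7
gripper_force: 0.0
[477.71828748 148.11659232 131.67131597]
```

View pics/s1.png

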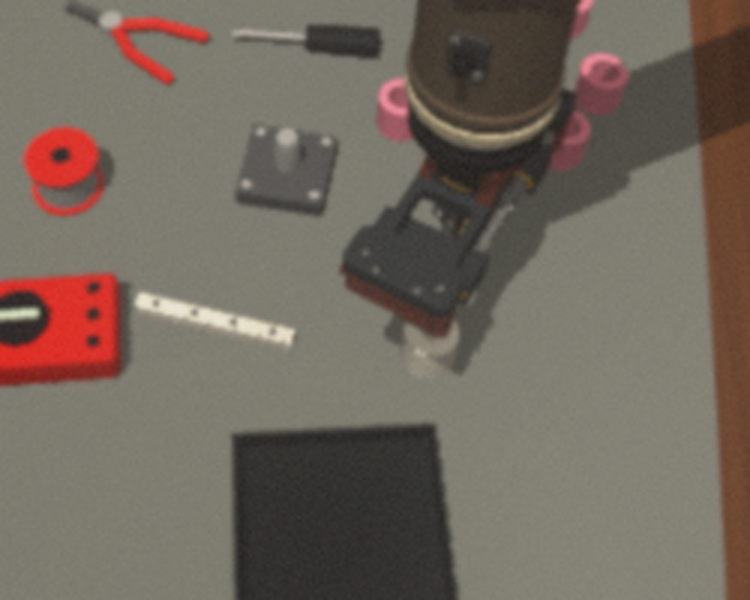

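The view shows the open gripper hovering just behind the narrow sleeve, which is at (430,350) in the crop, with clear space around the fingers. The last few mm of the move were not reached, so I'll correct that and descend.

```bash
python3 -m jog '[[[0.0043,-0.0086,0],[0,0,0],0.3],[[0.0043,-0.0086,0],[0,0,0],0.3],[[0.0043,-0.0086,-0.03],[0,0,0],0.3],[[0.0043,-0.0086,-0.06],[0,0,0],0.3],[[0.0043,-0.0086,-0.085],[0,0,0],0.3],[[0.0043,-0.0086,-0.106],[0,0,0],0.3],[[0.0043,-0.0086,-0.106],[0,0,0],0.3],[[0.0043,-0.0086,-0.106],[0,0,0],0.3]]'; python3 -m jog '[[[0,0,0],[0,0,0],1],[[0,0,0],[0,0,0],1],[[0,0,0],[0,0,0],1],[[0,0,0],[0,0,0],1],[[0,0,0],[0,0,0],1],[[0,0,0],[0,0,0],1],[[0,0,0],[0,0,0],1],[[0,0,0],[0,0,0],1]]'
```

```text
time_s: 2.65
tool_pos: [482.9, 138.1, 26.1]
tool_rot: [0.2, 0.98, 0.0, 0.0]
contact_force: [-0.9, -0.1, -0.8]
grip_width: 0.697
gripper_force: 0.0
time_s: 3.65
tool_pos: [482.8, 138.3, 26.0]
tool_rot: [0.199, 0.98, 0.0, 0.0]
contact_force: [-1.1, 0.0, 6.4]
grip_width: 0.45
gripper_force: 30.0
```

Gripped: the opening is about 40 mm at 30 N. Next I lift, move over the tray and lower.

```bash
python3 -m jog '[[[0,0,0.03],[0,0,0],1],[[0,0,0.06],[0,0,0],1],[[0.01,0.05,0.06],[0,0,0],1],[[0.03,0.1,0.06],[0,0,0],1],[[0.043,0.146,0.06],[0,0,0],1],[[0.043,0.146,0.06],[0,0,0],1],[[0.043,0.146,0.06],[0,0,0],1],[[0.043,0.146,0.06],[0,0,0],1]]'; python3 -m jog '[[[0,0,-0.02],[0,0,0],1],[[0,0,-0.035],[0,0,0],1],[[0,0,-0.045],[0,0,0],1],[[0,0,-0.052],[0,0,0],1],[[0,0,-0.055],[0,0,0],1],[[0,0,-0.055],[0,0,0],1],[[0,0,-0.055],[0,0,0],1]]'
```

```text
time_s: 4.65
tool_pos: [525.3, 282.3, 85.3]
tool_rot: [0.2, 0.98, -0.001, -0.0]
contact_force: [-0.1, -0.1, -1.7]
grip_width: 0.45
gripper_force: 30.0
time_s: 5.52
tool_pos: [525.7, 284.2, 30.8]
tool_rot: [0.2, 0.98, 0.0, 0.0]
contact_force: [0.1, 0.3, -0.8]
grip_width: 0.456
gripper_force: 30.0
```

```bash
python3 -m jog '[[[0,0,-0.001],[0,0,0],1],[[0,0,-0.001],[0,0,0],0.3],[[0,0,-0.001],[0,0,0],0.3],[[0,0,-0.001],[0,0,0],0.3],[[0,0,-0.001],[0,0,0],0.3],[[0,0,0.03],[0,0,0],0.3],[[0,0,0.06],[0,0,0],0.3],[[0,0,0.1],[0,0,0],0.3]]'; python3 -m jog '[[[-0.01,-0.06,0.01],[0,0,0],0.3],[[-0.02,-0.12,0.01],[0,0,0],0.3],[[-0.03,-0.18,0.01],[0,0,0],0.3],[[-0.04,-0.24,0.01],[0,0,0],0.3],[[-0.05,-0.3,0.01],[0,0,0],0.3],[[-0.06,-0.36,0.01],[0,0,0],0.3],[[-0.07,-0.41,0.01],[0,0,0],0.3],[[-0.074,-0.418,0.01],[0,0,0],0.3]]'; python3 -m jog '[[[0,0,0],[0,0,0],0.3],[[0,0,0],[0,0,0],0.3],[[0,0,0],[0,0,0],0.3],[[0,0,0],[0,0,0],0.3]]'
python3 - <<'E'
from h import *
print(bot.get_state()['tool_pos'])
for n,b in(('side',(220,285,308,372)),('top',(118,180,184,246))):
    p,d=cap(n); P=cloud(n,d)[b[1]:b[3],b[0]:b[2]].reshape(-1,3); q=P[(P[:,2]>32)&(P[:,2]<48)]; print(n,len(q),q.min(0),q.max(0))
    np.savez(n+'1.npz',p=p,d=d)
p=np.load('side1.npz')['p']; save('pics/s2.png',p[100:380,200:400],2)
E
```

```text
time_s: 6.52
tool_pos: [524.9, 283.8, 130.7]
tool_rot: [0.2, 0.98, -0.001, -0.001]
contact_force: [0.6, 0.4, -0.5]
grip_width: 0.698
gripper_force: 0.0
time_s: 7.52
tool_pos: [450.5, -137.5, 140.7]
tool_rot: [0.202, 0.979, -0.0, 0.0]
contact_force: [-0.8, 0.3, -0.2]
grip_width: 0.702
gripper_force: 0.0
time_s: 8.02
tool_pos: [451.7, -133.0, 140.4]
tool_rot: [0.199, 0.98, 0.0, -0.0]
contact_force: [0.7, -0.7, -0.3]
grip_width: 0.7
gripper_force: 0.0
[ 451.71540913 -133.02989342  140.40289903]
side 303 [505.90688241 265.12991376  32.04223921] [544.91463067 303.5472769   42.50137178]
top 139 [505.15074684 265.87586491  32.04565148] [544.00398431 304.36589295  45.85034999]
```

View pics/s2.png

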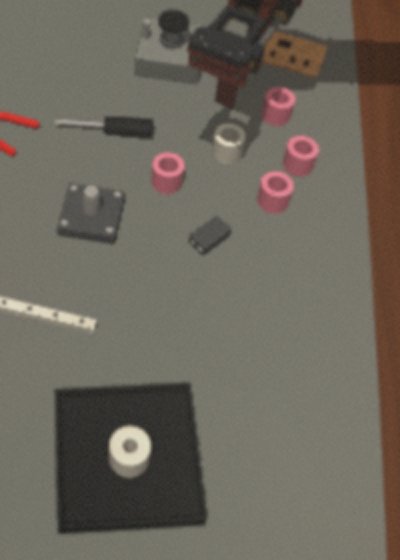

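The narrow sleeve stands at the middle of the tray, at (130,450) in the crop. The gripper hovers over the white wide sleeve at (230,143), clear of the pink ones. I'll descend and grip.

```bash
python3 -m jog '[[[0,-0.001,-0.04],[0,0,0],0.3],[[0,-0.001,-0.07],[0,0,0],0.3],[[0,-0.001,-0.095],[0,0,0],0.3],[[0,-0.001,-0.11],[0,0,0],0.3],[[0,-0.001,-0.114],[0,0,0],0.3],[[0,-0.001,-0.114],[0,0,0],0.3],[[0,-0.001,-0.114],[0,0,0],0.3]]'; python3 -m jog '[[[0,0,0],[0,0,0],1],[[0,0,0],[0,0,0],1],[[0,0,0],[0,0,0],1],[[0,0,0],[0,0,0],1],[[0,0,0],[0,0,0],1],[[0,0,0],[0,0,0],1],[[0,0,0],[0,0,0],1]]';  python3 -m jog '[[[0,0,0.03],[0,0,0],1],[[0,0,0.07],[0,0,0],1],[[0.04,0.03,0.08],[0,0,0],1],[[0.08,0.07,0.08],[0,0,0],1],[[0.1,0.09,0.08],[0,0,0],1],[[0.1,0.09,0.08],[0,0,0],1],[[0.1,0.09,0.08],[0,0,0],1],[[0.1,0.09,0.08],[0,0,0],1]]'
python3 - <<'E'
from h import *
print(bot.get_state()['tool_pos'])
for n in('side','top'):
    p,d=cap(n); np.savez(n+'2.npz',p=p,d=d); save(f'pics/{n}2.png',p[100:280,180:330],4 if n=='side' else 3)
E
```

```text
time_s: 9.0
tool_pos: [452.0, -135.1, 27.2]
tool_rot: [0.2, 0.98, 0.0, 0.001]
contact_force: [0.4, 0.3, -0.2]
grip_width: 0.701
gripper_force: 0.0
time_s: 9.88
tool_pos: [451.6, -135.0, 26.7]
tool_rot: [0.2, 0.98, 0.0, 0.0]
contact_force: [-1.0, -0.4, 6.2]
grip_width: 0.446
gripper_force: 30.0
time_s: 10.88
tool_pos: [550.5, -46.3, 106.4]
tool_rot: [0.2, 0.98, -0.0, -0.0]
contact_force: [1.1, 0.1, -1.2]
grip_width: 0.442
gripper_force: 30.0
[550.54733463 -46.25753057 106.35794017]
```

View pics/side2.png

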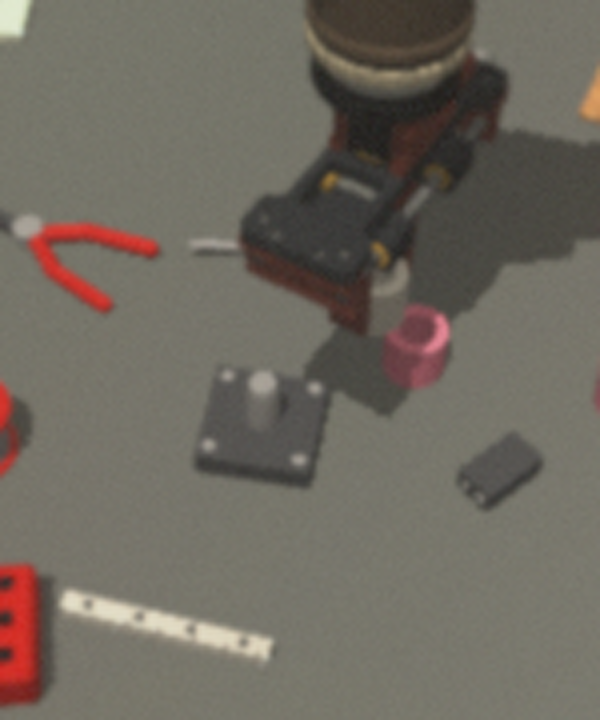

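The wide sleeve is held, its end visible at (390,290) in the crop. The bare pin is at (262,385) in the crop. I'll move over the gauge.

```bash
python3 -m jog '[[[0.03,0.02,0],[0,0,0],1],[[0.0555,0.0415,0],[0,0,0],1],[[0.0555,0.0415,0],[0,0,0],1],[[0.0555,0.0415,0],[0,0,0],1],[[0.0555,0.0415,-0.01],[0,0,0],1],[[0.0555,0.0415,-0.015],[0,0,0],1],[[0.0555,0.0415,-0.02],[0,0,0],1],[[0.0555,0.0415,-0.02],[0,0,0],1]]'
python3 - <<'E'
from h import *
for n in('top','side'):
    p,d=cap(n);P=cloud(n,d); b=dict(top=(215,150,290,215),side=(215,165,290,225))[n]
    Q=P[b[1]:b[3],b[0]:b[2]].reshape(-1,3); q=Q[(Q[:,2]>14)&(Q[:,2]<22)]; print(n,len(q),cv2.minAreaRect(q[:,:2].astype(np.float32)))
    h=cv2.cvtColor(p,cv2.COLOR_RGB2HSV)
    save(f'pics/{n}3.png',p[b[1]-15:b[3],b[0]:b[2]],5); np.savez(n+'3.npz',p=p,d=d)
a=cv2.imread('pics/top3.png');b=cv2.imread('pics/side3.png');H=max(len(a),len(b))
cv2.imwrite('pics/c3.png',np.hstack([cv2.copyMakeBorder(i,0,H-len(i),0,0,0) for i in(a,b)]))
E
```

```text
time_s: 11.98
tool_pos: [606.5, -3.6, 85.9]
tool_rot: [0.2, 0.98, -0.0, -0.0]
contact_force: [-0.0, 0.0, -1.0]
grip_width: 0.447
gripper_force: 30.0
top 20 ((609.97216796875, -127.3099136352539), (48.429805755615234, 183.58518981933594), 69.61087036132812)
side 562 ((572.6239013671875, -48.05365753173828), (195.3123321533203, 105.1951675415039), 66.65257263183594)
```

View pics/c3.png

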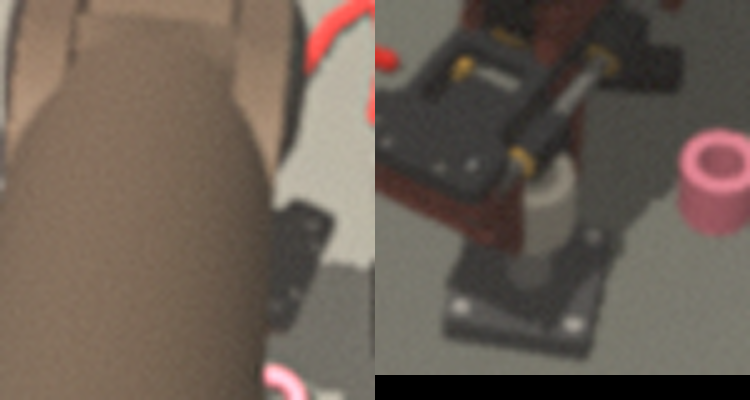

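The side crop shows the sleeve at (548,200) just above the pin at (530,262), aligned to within about 2 mm. The pin's taper should take that up, so I'll descend slowly and watch the force.

```bash
python3 -m jog '[[[0,0,-0.004],[0,0,0],1],[[0,0,-0.006],[0,0,0],1],[[0,0,-0.008],[0,0,0],1],[[0,0,-0.009],[0,0,0],1],[[0,0,-0.010],[0,0,0],1],[[0,0,-0.010],[0,0,0],1]]'; python3 -m jog '[[[0,0,-0.001],[0,0,0],1],[[0,0,-0.002],[0,0,0],1],[[0,0,-0.003],[0,0,0],1],[[0,0,-0.003],[0,0,0],1]]'
```

```text
time_s: 12.82
tool_pos: [606.9, -3.5, 76.4]
tool_rot: [0.2, 0.98, 0.0, -0.0]
contact_force: [0.9, -0.6, -0.8]
grip_width: 0.447
gripper_force: 30.0
time_s: 13.32
tool_pos: [607.1, -3.6, 73.4]
tool_rot: [0.2, 0.98, -0.0, 0.0]
contact_force: [0.9, -0.0, -0.0]
grip_width: 0.44
gripper_force: 30.0
```

```bash
python3 -m jog '[[[0,0,-0.002],[0,0,0],1],[[0,0,-0.003],[0,0,0],1],[[0,0,-0.004],[0,0,0],1],[[0,0,-0.006],[0,0,0],1],[[0,0,-0.006],[0,0,0],1]]'
```

```text
time_s: 13.95
tool_pos: [607.4, -4.2, 67.4]
tool_rot: [0.2, 0.98, -0.0, 0.001]
contact_force: [2.4, -4.3, 0.8]
grip_width: 0.442
gripper_force: 30.0
```

On the pin, with a small side load. I'll ease about 1 mm toward +x/-y and continue down.

```bash
python3 -m jog '[[[0.0006,-0.001,0],[0,0,0],1],[[0.0006,-0.001,-0.004],[0,0,0],1],[[0.0006,-0.001,-0.008],[0,0,0],1],[[0.0006,-0.001,-0.012],[0,0,0],1],[[0.0006,-0.001,-0.015],[0,0,0],1],[[0.0006,-0.001,-0.018],[0,0,0],1],[[0.0006,-0.001,-0.018],[0,0,0],1]]'
```

```text
time_s: 14.82
tool_pos: [607.4, -4.6, 49.0]
tool_rot: [0.2, 0.98, -0.0, -0.0]
contact_force: [3.3, -3.4, -3.2]
grip_width: 0.45
gripper_force: 30.0
```

```bash
python3 -m jog '[[[0.0005,-0.0005,-0.001],[0,0,0],1],[[0.0005,-0.0005,-0.002],[0,0,0],1],[[0.0005,-0.0005,-0.003],[0,0,0],1],[[0.0005,-0.0005,-0.004],[0,0,0],1],[[0.0005,-0.0005,-0.004],[0,0,0],1]]'
```

```text
time_s: 15.45
tool_pos: [607.9, -4.6, 45.3]
tool_rot: [0.199, 0.98, 0.0, -0.0]
contact_force: [0.1, -1.3, -0.8]
grip_width: 0.45
gripper_force: 30.0
```

Less than 1 mm above the seat. I'll open the fingers, lift and look.

```bash
python3 -m jog '[[[0,0,-0.0005],[0,0,0],1],[[0,0,-0.0005],[0,0,0],0.3],[[0,0,-0.0005],[0,0,0],0.3],[[0,0,-0.0005],[0,0,0],0.3],[[0,0,-0.0005],[0,0,0],0.3],[[0,0,0.03],[0,0,0],0.3],[[0,0,0.07],[0,0,0],0.3],[[0,0,0.1],[0,0,0],0.3]]'; python3 -m jog '[[[0,-0.05,0.02],[0,0,0],1],[[-0.02,-0.1,0.02],[0,0,0],1],[[-0.03,-0.15,0.02],[0,0,0],1],[[-0.04,-0.2,0.02],[0,0,0],1],[[-0.055,-0.25,0.02],[0,0,0],1],[[-0.0675,-0.2965,0.02],[0,0,0],1],[[-0.0675,-0.2965,0.02],[0,0,0],1],[[-0.0675,-0.2965,0.02],[0,0,0],1]]'; python3 -m jog '[[[0,0,0],[0,0,0],1],[[0,0,0],[0,0,0],1],[[0,0,0],[0,0,0],1]]'
python3 - <<'E'
from h import *
for n,b in(('side',(222,170,270,222)),('top',(225,160,272,210))):
    p,d=cap(n); P=cloud(n,d)[b[1]:b[3],b[0]:b[2]].reshape(-1,3); q=P[(P[:,2]>49)&(P[:,2]<62)]; print(n,len(q),np.median(q[:,2]),q.min(0),q.max(0)); g=P[(P[:,2]>15)&(P[:,2]<21)]; print(cv2.minAreaRect(g[:,:2].astype(np.float32)))
    np.savez(n+'4.npz',p=p,d=d)
p=np.load('side4.npz')['p']; save('pics/s4.png',p[70:230,200:380],4)
E
```

```text
time_s: 16.45
tool_pos: [608.3, -5.0, 147.1]
tool_rot: [0.2, 0.98, 0.0, 0.0]
contact_force: [0.4, -0.3, -1.5]
grip_width: 0.7
gripper_force: 0.0
time_s: 17.45
tool_pos: [540.7, -300.8, 165.3]
tool_rot: [0.2, 0.98, 0.0, -0.0]
contact_force: [-0.9, 0.1, -0.2]
grip_width: 0.009
gripper_force: 0.0
time_s: 17.82
tool_pos: [540.9, -300.7, 165.5]
tool_rot: [0.199, 0.98, 0.0, 0.0]
contact_force: [-0.3, 0.3, 0.3]
grip_width: 0.001
gripper_force: 0.0
side 158 52.189451479963736 [589.53146031 -24.89948112  49.06330154] [628.22770944  15.71031694  56.60979711]
((609.3355712890625, -4.859973907470703), (71.63043212890625, 69.35832214355469), 87.99797821044922)
top 123 53.78941329453903 [585.37158106 -19.87509678  49.32226037] [624.55479138  15.51805111  58.91623986]
((605.2483520507812, -3.6339797973632812), (69.61788177490234, 69.5958480834961), 86.95111083984375)
```

View pics/s4.png

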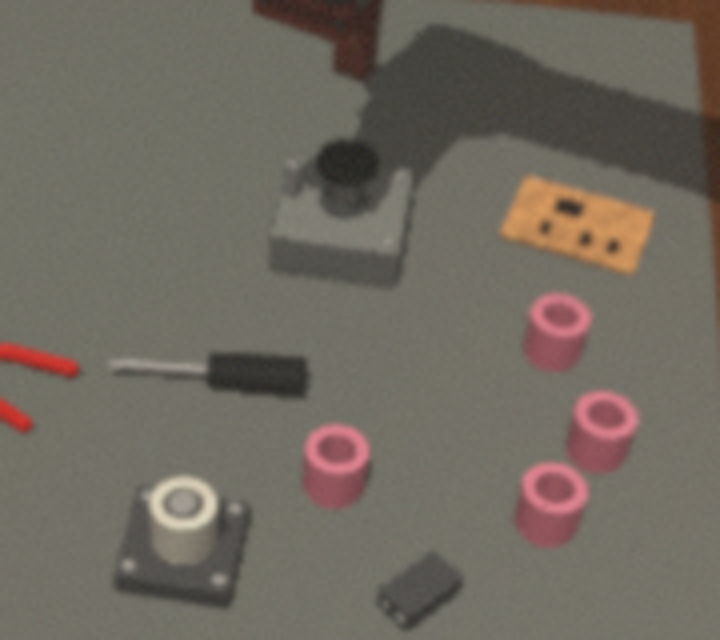

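The wide sleeve sits over the pin, its top at about 53 mm against 54 expected, and the pin is visible in its bore at (184,500). The gripper, shut, is above the key at (348,165). Now I lower it gently.

```bash
python3 -m jog '[[[0,0,-0.03],[0,0,0],1],[[0,0,-0.05],[0,0,0],1],[[0,0,-0.06],[0,0,0],1],[[0,0,-0.065],[0,0,0],1],[[0,0,-0.068],[0,0,0],1],[[0,0,-0.068],[0,0,0],1]]'; python3 -m jog '[[[0,0,-0.002],[0,0,0],1],[[0,0,-0.004],[0,0,0],1],[[0,0,-0.006],[0,0,0],1],[[0,0,-0.008],[0,0,0],1],[[0,0,-0.008],[0,0,0],1],[[0,0,-0.008],[0,0,0],1]]'
```

```text
time_s: 18.68
tool_pos: [540.8, -301.6, 97.8]
tool_rot: [0.2, 0.98, -0.0, 0.0]
contact_force: [0.0, -0.1, 0.8]
grip_width: 0.006
gripper_force: 0.0
time_s: 19.42
tool_pos: [540.7, -301.5, 89.7]
tool_rot: [0.2, 0.98, 0.0, 0.0]
contact_force: [-0.8, 1.1, 3.6]
grip_width: 0.002
gripper_force: 1.9
```

```bash
python3 -m jog '[[[0,0,-0.001],[0,0,0],1],[[0,0,-0.002],[0,0,0],1],[[0,0,-0.003],[0,0,0],1],[[0,0,-0.004],[0,0,0],1],[[0,0,-0.005],[0,0,0],1],[[0,0,-0.006],[0,0,0],1],[[0,0,-0.007],[0,0,0],1],[[0,0,-0.0075],[0,0,0],1]]';  python3 -m jog '[[[0,0,0],[0,0,0],1],[[0,0,0],[0,0,0],1],[[0,0,0],[0,0,0],1],[[0,0,0],[0,0,0],1],[[0,0,0],[0,0,0],1],[[0,0,0],[0,0,0],1],[[0,0,0],[0,0,0],1],[[0,0,0],[0,0,0],1]]'
python3 - <<'E'
from h import *
f=[]
for i in range(6):
    p,d=cap('side'); f.append(bot.get_state()['contact_force'][2])
P=cloud('side',d)[85:145,255:312].reshape(-1,3); q=P[(P[:,2]>55)&(P[:,2]<80)&(np.hypot(P[:,0]-541,P[:,1]+301)<19)]
print(np.mean(f),np.std(f),bot.get_state()['tool_pos'],len(q),np.percentile(q[:,2],[10,50,90]))
save('pics/s5.png',p[70:230,200:380],4)
E
```

```text
time_s: 20.42
tool_pos: [540.6, -301.5, 82.1]
tool_rot: [0.2, 0.98, 0.0, 0.0]
contact_force: [-0.8, 1.1, 7.3]
grip_width: 0.008
gripper_force: 3.4
time_s: 21.42
tool_pos: [540.7, -301.5, 82.2]
tool_rot: [0.2, 0.98, 0.0, 0.0]
contact_force: [-1.2, 1.0, 6.4]
grip_width: 0.007
gripper_force: 3.4
7.030640709491173 0.37063800977640105 [ 540.65316999 -301.46990113   82.21976503] 95 [62.59320269 65.80211896 75.74272784]
```

View pics/s5.png

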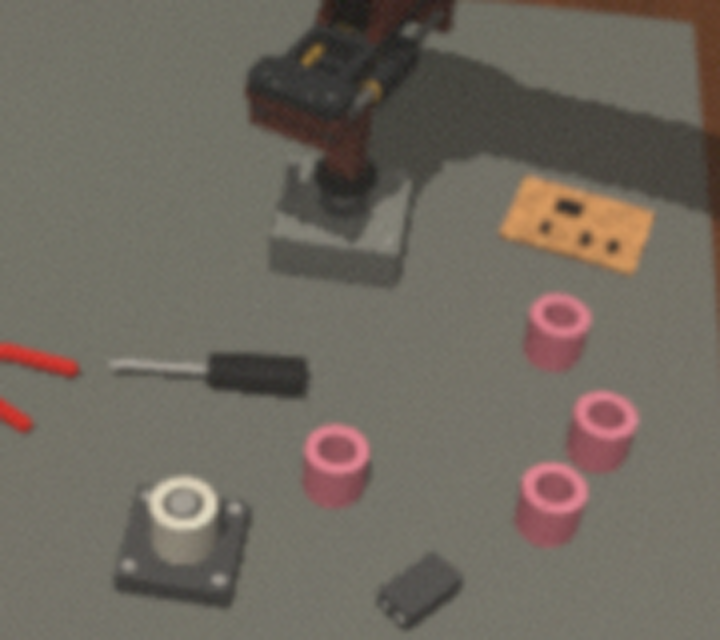

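The fingertips press the cap at (345,180). It has come down level with the post, at about 65 mm, with 7.0 N, which matches half-way. The sleeve is still seated, and the key has been held for over 1 s.

```bash
python3 -c "
from workcell import bot
print(bot.sign_off())"
```

```text
the job is handed in; nothing more can be done
None
```

The job is handed in: the wide sleeve is seated over the gauge pin, the narrow one stands in the tray, and the closed fingertips hold the key about half-way down at about 7 N; the sign-off returned no verdict.

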